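Right the spring and test it at the marked height

ROBOT

A 6-joint arm with a two-finger parallel gripper is mounted at the origin on the work surface. World frame = base frame: x ahead of the robot, y to its left, z up, the work surface at z = 0. Lengths are in m, angles in rad, forces in N, time in s.
With the tool pointing down it reaches from about 0.35 to 0.8 m from the base axis. Payload 7.3 kg.
Tool frame: the origin (TCP) lies between the finger pads; the fingertips stand 25 mm ahead of it and the grasp point (between the pads) lies 6 mm ahead of it (r.tip_extent is the distance from the TCP to the fingertips, in m); z points along the fingers, y is the line along which they close (so a half turn about z gives the same grasp; the last joint's range is limited). The gripper opens to 85 mm and grips with 20 to 120 N. Pads are 22 mm wide; open, the fingers measure 114 mm over their backs; the gripper's body (76 mm by 85 mm) begins 54 mm behind the grasp point. The pads swing forward as they close: fully open they stand 13 mm farther back than shut.
Start: joints at [-1.41, 0.342, 1.524, -0, 1.275, -0.146], TCP at [0.159, -0.5, 0.256] pointing down, gripper open.
Joint ranges: [-2.53, 2.53], [-0.77, 2.02], [0.04, 2.7], [-1, 4.14], [0.28, 2.66], [-3.11, 3.11]. Speed limits (rad/s): [2.57, 2.57, 3.14, 3.14, 3.14, 3.14].

INTERFACE

Orientations are given as a unit quaternion [x, y, z, w].
In Python, from workcell import r, command_gripper, optics gives the robot as it stands. The module is installed in compiled form; this text tells all that it offers. Calls block until the motion is done:
- r.reach(position, orientation): joint-space move of the TCP to a pose.
- r.move_straight(position, orientation=None, speed=0.15, max_force=None): straight line of the TCP; orientation=None keeps the orientation; speed is the mean speed in m/s. With max_force (N) it stops when the force on the tool has changed by that much, and returns True; else False.
- r.movej(angles): joint-space move.
- command_gripper(opening, force=None): finger opening in m; force is the grip in N (None keeps the last); returns when the fingers have stopped.
- r.hold(seconds).
- r.solve_ik(position, orientation): joint angles nearest the present ones, or None.
- r.read_state(): the state.
- optics.get_image(name): name is "side" or "top" or "wrist"; returns (picture, depth): 384x512x3 uint8, red, green, blue; 384x512 float32, m along the optical axis (not along the pixel's ray), 0 where there is no reading.
- optics.camera_model(name): a dict with "K" (3x3 intrinsics, pixels), "R" (3x3) and "t" (3): a world point X has camera coordinates R X + t; the wrist camera has in their place "tool_from_camera" (4x4, takes a point from camera to tool coordinates, whose origin is the TCP and whose axes are the flange's). Camera axes: x right, y down, z forward; pixel columns grow to the right and rows downward; lengths in m; the calibration is good to about 2 mm. A picture is of the moment at which its call begins: read the wrist's pose just before it. camera_model takes no time and is no camera call.
A pose or a line that the arm cannot do raises r.PlanningError and nothing moves.
- r.finish_job(): hands the job in; it is judged then, once.
The state is a dict: "time_s": time; "joint_positions": joint angles; "dq": joint speeds; "tau": joint torques, N m; "eef_pos": TCP position; "eef_rot": TCP orientation; "contact_force": force on the tool from outside, world axes, zero at the start; "torque": the same for the moment, N m; "grip_width": finger opening in m; "grip_force": force on a finger pad.
Only numpy, scipy, OpenCV 4.12 (cv2) and the standard library are available. Lean on these libraries where they do the work, as an engineer would, in place of code of your own. Each camera call takes 0.05 s, during which the arm holds its last target. There are 200 camera calls.

TASK

The watch-press spring has toppled over on the bench. Gently stand it upright, cap up, in the middle of the tester's round plate and let go of it, then press its cap down until the top is level with the tip of the height pointer, hold it there about two seconds so that the force needle can be read, and let it spring back, leaving it standing on the plate. Do not press it well past the mark, do not shift the pointer, and leave the other things alone.

Things in the scene. Friction and masses are not known exactly. Their poses are not given: they have to be found in the camera images.
- spring: The spring unit, 0.14 kg, 80 mm long: a square block, an open steel coil 25 mm wide, a round cap. Origin: centre of the block's underside; z runs from block to cap, x and y are square to the block's sides. At the start it lies on the bench left or right of the tester, z level, x up, origin 20 mm above the bench, cap towards the robot (-x) or up to 1.3 rad to either side of that.
- block (a point): Centre of the spring unit's aluminium block, 40 x 40 mm and 44 mm tall, 22 mm from its underside: the part to grip. The coil fills the next 30 mm.
- cap_top (a point): Centre of the outer (top) face of the spring's round steel cap, 40 mm in diameter and 6 mm thick; 80 mm from the block's underside when the spring is free.
- cap (a joint): How far the spring is compressed, m: 0 free, grows to at most 0.024 as the cap is pressed towards the block. It pushes back with 2.1 N plus 0.6 N per mm.
- tester: The spring tester, fixed on the bench: grey base 270 mm (x, from -130 to +140 mm) by 150 mm (y) by 30 mm high. Origin on the bench under the plate's centre; x points away from the robot (turned up to 0.3 rad), z up. A flat dial 64 mm wide lies on the base at x = -92 mm, its top 38 mm above the bench.
- beam (a point): Underside of the tester's overhead beam, above the plate's centre, 255 mm above the bench; a stub 16 mm wide hangs to 243 mm here. The beam is 24 mm wide (y -12 to +12 mm) and runs from the column at the far end to x = -20 mm. It bars a vertical tool: work on the plate with a tool leaning out to the left or right (+y or -y side, both open).
- column (a point): Top of the tester's 28 mm square aluminium column, 285 mm above the bench, at tester x = +115, y = 0 mm.
- plate_top (a point): Centre of the top of the tester's round steel weighing plate, 68 mm in diameter, 50 mm above the bench when unloaded; it sinks 1 mm per 4 N.
- mark (a point): Upper edge of the tip of the height pointer, a flat steel finger 4 mm thick and 4 to 10 mm wide reaching from a collar on the column towards the plate; tip at tester x = +38, y = 0 mm. Its height, 112 to 122 mm above the bench, is the height to which the top of the cap must be pressed. The collar slides on the column with friction.
- needle (a joint): The force needle of the dial, rad: 0 with nothing on the plate (needle towards the robot), turns clockwise seen from above, 1 rad per 8 N on the plate; ticks every 2 N.
- loupe: Bystander: a black eye loupe standing on the bench on the other side of the tester from the spring, 42 mm in diameter and 52 mm tall, origin under its centre.
- movement: Bystander: a white round holder with a brass watch movement on it, 48 mm in diameter and 30 mm tall, beside the tester's far end, right, origin under its centre.
- bezel: Bystander: a steel bezel ring lying flat, 42 mm outside diameter, 9 mm high, beside the tester's far end, left, origin under its centre.
Mind the look-alikes: they are no part of the job. Of the things that look like the spring, the smallest one is meant.

How it is judged:
By the outcome, as a careful person would: the job done as asked, in the order asked, and still so for the second after the job is handed in, with the robot touching nothing.
It also fails if it takes over 70 s, if anything falls off the work surface, if the arm or the gripper's body presses on something with over 40 N, if the wrist force passes 120 N, or if a joint passes its speed limit or range.

## Working session

There is one attempt and no reset: what is moved stays moved. The work goes in short steps, each a Python script; the robot and the scene stay as the last script left them, time stands still between calls to the robot, and variables do not carry over. Pictures are saved under pics/ and viewed, at most 13 in all, crops included, and the job is handed in when it is done.

```bash
mkdir -p pics; cat > h.py <<'E'
import numpy as np, cv2
from workcell import r, command_gripper, optics
from scipy.spatial.transform import Rotation as Ro
def grab(n):
    s=r.read_state(); im,d=optics.get_image(n); m=optics.camera_model(n)
    K=np.array(m["K"])
    if n=="wrist":
        T=np.array(m["tool_from_camera"]); W=np.eye(4); W[:3,:3]=Ro.from_quat(s["eef_rot"]).as_matrix(); W[:3,3]=s["eef_pos"]
        C=W@T
    else:
        C=np.eye(4); R=np.array(m["R"]); C[:3,:3]=R.T; C[:3,3]=-R.T@np.array(m["t"])
    return im,d,K,C
def ray(K,C,u,v):
    return C[:3,:3]@np.linalg.solve(K,[u,v,1.])
def onplane(K,C,u,v,z):
    d=ray(K,C,u,v); o=C[:3,3]; return o+d*(z-o[2])/d[2]
def cloud(d,K,C):
    v,u=np.mgrid[:d.shape[0],:d.shape[1]]
    p=np.linalg.inv(K)@np.stack([u.ravel(),v.ravel(),np.ones(u.size)])*d.ravel()
    P=(C[:3,:3]@p).T+C[:3,3]; P[d.ravel()==0]=np.nan
    return P.reshape(*d.shape,3)
def proj(K,C,X):
    p=K@(C[:3,:3].T@(np.asarray(X)-C[:3,3])); return p[:2]/p[2]
def save(n,im): cv2.imwrite(n,cv2.cvtColor(im,cv2.COLOR_RGB2BGR))
E
python3 - <<'E'
from h import *
a=[grab(n) for n in("top","side")]
for n,(im,d,K,C) in zip(("top","side"),a):
    np.savez(n+".npz",im=im,d=d,K=K,C=C); print(n,K[0,0],C.round(3).tolist(),r.read_state()["eef_rot"])
save("pics/a.png",cv2.resize(a[0][0],(800,600)));save("pics/b.png",cv2.resize(a[1][0],(800,600)))
E
```

```text
top 397.0245248934463 [[0.023, -0.983, 0.183, 0.314], [-1.0, -0.025, -0.007, -0.144], [0.011, -0.183, -0.983, 1.546], [0.0, 0.0, 0.0, 1.0]] [ 9.88253265e-01  1.52823525e-01 -1.34149740e-05 -6.73914786e-04]
side 375.8526297958969 [[-0.997, -0.031, 0.076, 0.514], [-0.079, 0.609, -0.79, 0.797], [-0.022, -0.793, -0.609, 0.921], [0.0, 0.0, 0.0, 1.0]] [ 9.88253265e-01  1.52823525e-01 -1.34149740e-05 -6.73914786e-04]
```

View pics/a.png

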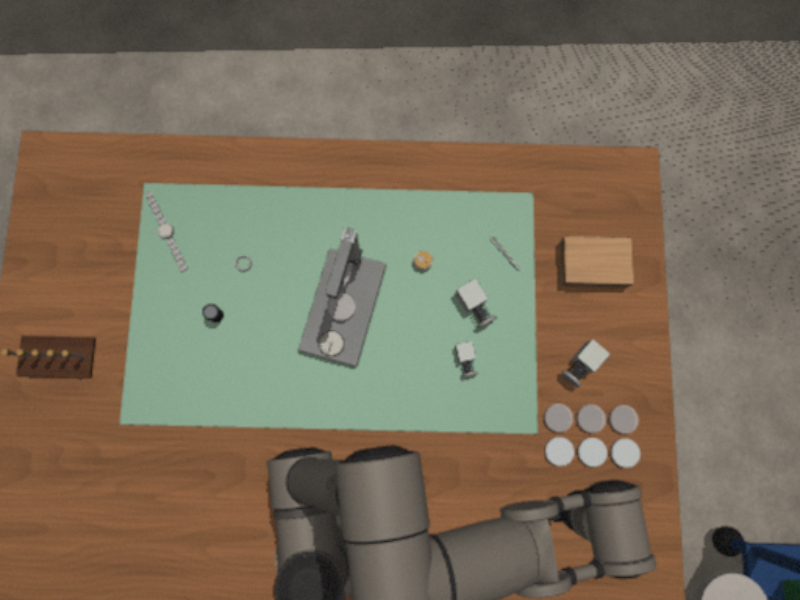

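View pics/b.png

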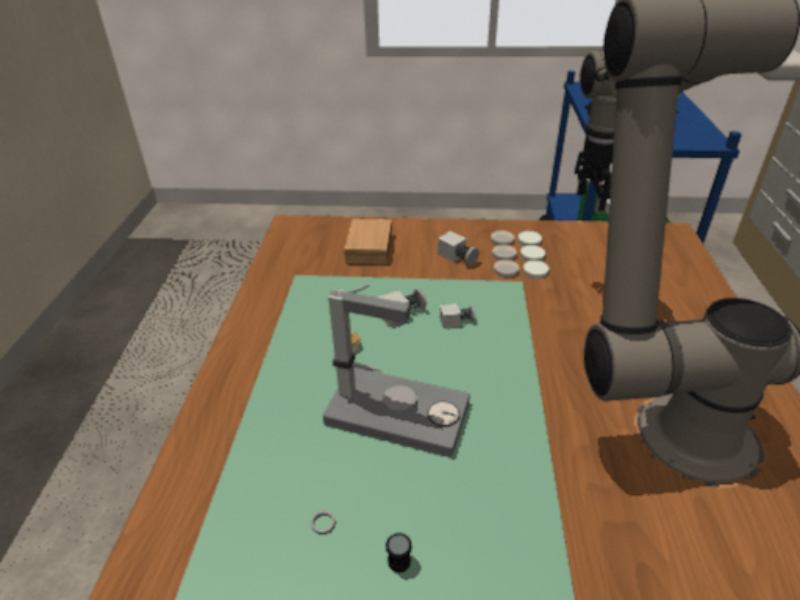

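The top view (800x600 scale) shows three spring-like units: A at (473,303), B at (466,358) and C at (588,362). B looks smallest, so it fits the description. The tester is at (343,305) with its column at the far end. I'll confirm B with sizes and a crop.

```bash
python3 - <<'E'
from h import *
z=np.load("top.npz"); im,d,K,C=[z[k] for k in("im","d","K","C")]
P=cloud(d,K,C); hsv=cv2.cvtColor(im,cv2.COLOR_RGB2HSV)
def rect(mask,seed,zz,name):
    n,l,st,ce=cv2.connectedComponentsWithStats(mask.astype(np.uint8),connectivity=4)
    k=l[seed[1],seed[0]]; 
    v,u=np.nonzero(l==k); c=cv2.findContours((l==k).astype(np.uint8),cv2.RETR_EXTERNAL,cv2.CHAIN_APPROX_NONE)[0][0][:,0]
    q=np.array([onplane(K,C,a,b,zz)[:2] for a,b in c],np.float32)
    (cx,cy),(w,h),a=cv2.minAreaRect(q*1000); print(name,k,len(u),"c",round(cx,1),round(cy,1),"size",round(w,1),round(h,1),"ang",round(a,1),"depth z",np.nanmedian(P[v,u,2]).round(4))
Z=P[...,2]
notgreen=~((hsv[...,0]>50)&(hsv[...,0]<95)&(hsv[...,1]>50))
gray=(hsv[...,1]<40)&(hsv[...,2]>135)
for nm,s,zz in(("A",(302,190),.05),("B",(298,225),.04),("C",(380,226),.05)): rect(gray,s,zz,nm)
rect(notgreen,(298,225),.02,"B whole")
base=(Z>.02)&(Z<.045)&notgreen
rect(base,(205,210),.03,"base") if base[210,205] else print("base seed")
rect((Z>.043)&(Z<.06)&notgreen,(221,197),.05,"plate")
rect(gray,(211,221),.038,"dial")
cr=im[150:280,185:415]; save("pics/c.png",cv2.resize(cr,None,fx=3.4,fy=3.4,interpolation=cv2.INTER_CUBIC))
for nm,px in (("capB",(300,240)),("column",(223,147)),("blockB",(298,225)),("plate",(220,197))): print(nm,P[px[1],px[0]].round(3))
E
```

```text
A 512 236 c 626.8 -346.5 size 65.0 56.5 ang 32.5 depth z 0.0549
B 549 135 c 484.7 -332.8 size 47.6 43.0 ang 10.9 depth z 0.0393
C 546 215 c 481.1 -640.1 size 52.9 57.4 ang 49.0 depth z 0.0553
B whole 1 196370 c 677.4 -182.6 size 1550.8 2200.3 ang 1.8 depth z -0.001
base 19 2046 c 591.6 -24.7 size 150.5 269.6 ang 75.8 depth z 0.031
plate 5 228 c 586.3 -23.7 size 64.5 64.9 ang 28.7 depth z 0.0507
dial 540 153 c 495.0 -6.1 size 46.5 57.0 ang 56.8 depth z 0.0358
capB [ 0.428 -0.344  0.007]
column [ 0.707 -0.053  0.287]
blockB [ 0.483 -0.332  0.04 ]
plate [ 0.582 -0.032  0.047]
```

View pics/c.png

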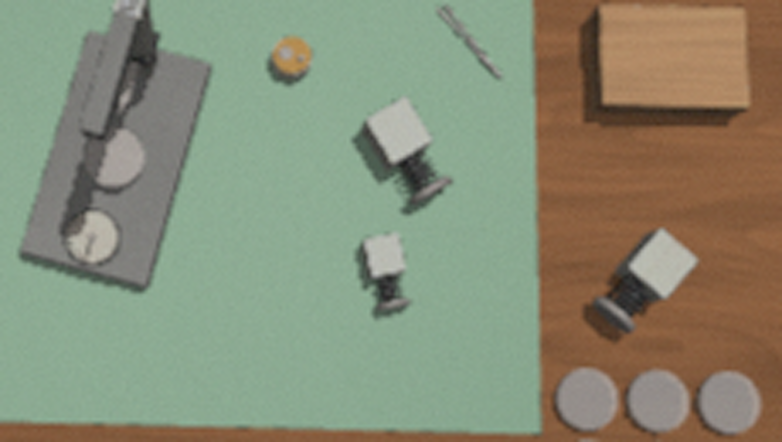

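B is the smallest: its block measures about 43x47 mm with the top at z=0.040, against about 57 mm for A and C. It lies at (0.485,-0.333), cap towards the robot. The tester origin is (0.587,-0.0235) at yaw -14.2°, and the column position agrees with that. Next I'll check IK for the grasp, placing and pressing poses.

```bash
cat >> h.py <<'E'
ph=np.radians(10.9)
Zs=np.array([-np.cos(ph),-np.sin(ph),0]); Xs=np.array([0,0,1.])
Rlie=np.c_[Xs,np.cross(Zs,Xs),Zs]
yaw=np.radians(-14.2); tx=np.array([np.cos(yaw),np.sin(yaw),0]); ty=np.array([-tx[1],tx[0],0]); T0=np.array([.587,-.0235,0])
def T(x,y,z): return T0+x*tx+y*ty+np.array([0,0,z])
def tool_in_spring(th,flip,g):
    a=np.array([-np.cos(th),0,-np.sin(th)]); y=np.array([0,1.,0])*(-1 if flip else 1)
    return np.c_[np.cross(y,a),y,a], np.asarray(g)-.006*a
def world(Rs,os,Rt,pt): return os+Rs@pt, Ro.from_matrix(Rs@Rt).as_quat()
def Rup(side): # side=-1: tool on the right
    X=side*ty; Z=np.array([0,0,1.]); return np.c_[X,np.cross(Z,X),Z]
E
python3 - <<'E'
from h import *
blk=np.array([.485,-.333,.02]); os=blk-.022*Zs
for th in(20,30,40):
  for flip in(0,1):
    Rt,pt=tool_in_spring(np.radians(th),flip,[.008,0,.022])
    g=r.solve_ik(*world(Rlie,os,Rt,pt))
    for side in(-1,1):
      p=r.solve_ik(*world(Rup(side),T(0,0,.05),Rt,pt)); q=r.solve_ik(*world(Rup(side),T(0,0,.12),Rt,pt))
      f=lambda v:None if v is None else np.round(v,2).tolist()
      print(th,flip,side,"G",f(g),"P",f(p),q is not None)
for th in(30,45,55):
  for side in(-1,1):
   for flip in(0,1):
    Rt,_=tool_in_spring(np.radians(th),flip,[0,0,0]); print("press",th,side,flip,f(r.solve_ik(T(0,0,.15)+Rup(side)@[.02,0,0],Ro.from_matrix(Rup(side)@Rt).as_quat())))
E
```

```text
20 0 -1 G [-0.89, 0.65, 1.79, 0.56, 0.6, -3.1] P [-0.65, 0.96, 1.57, 1.05, 1.5, -1.02] True
20 0 1 G [-0.89, 0.65, 1.79, 0.56, 0.6, -3.1] P [0.26, 1.08, 1.22, -0.97, 1.68, -2.29] True
20 1 -1 G [-0.89, 0.65, 1.79, 0.56, 0.6, 0.05] P [-0.65, 0.96, 1.57, 1.05, 1.5, 2.12] True
20 1 1 G [-0.89, 0.65, 1.79, 0.56, 0.6, 0.05] P [0.26, 1.08, 1.22, -0.97, 1.68, 0.85] True
30 0 -1 G [-0.97, 0.66, 1.87, 0.95, 0.6, 2.75] P [-0.62, 0.88, 1.6, 0.97, 1.37, -0.94] True
30 0 1 G [-0.97, 0.66, 1.87, 0.95, 0.6, 2.75] P [0.23, 1.0, 1.27, -0.88, 1.56, -2.32] True
30 1 -1 G [-0.97, 0.66, 1.87, 0.95, 0.6, -0.39] P [-0.62, 0.88, 1.6, 0.97, 1.37, 2.2] True
30 1 1 G [-0.97, 0.66, 1.87, 0.95, 0.6, -0.39] P [0.23, 1.0, 1.27, -0.88, 1.56, 0.82] True
40 0 -1 G [-1.05, 0.7, 1.94, 1.28, 0.69, 2.37] P [-0.57, 0.8, 1.61, 0.87, 1.25, -0.84] True
40 0 1 G [-1.05, 0.7, 1.94, 1.28, 0.69, 2.37] P [0.19, 0.91, 1.32, -0.78, 1.43, -2.37] True
40 1 -1 G [-1.05, 0.7, 1.94, 1.28, 0.69, -0.78] P [-0.57, 0.8, 1.61, 0.87, 1.25, 2.3] True
40 1 1 G [-1.05, 0.7, 1.94, 1.28, 0.69, -0.78] P [0.19, 0.91, 1.32, -0.78, 1.43, 0.77] True
press 30 -1 0 [-0.63, 0.76, 1.58, 0.94, 1.46, -0.83]
press 30 -1 1 [-0.63, 0.76, 1.58, 0.94, 1.46, 2.31]
press 30 1 0 [0.24, 0.9, 1.24, -0.87, 1.64, -2.41]
press 30 1 1 [0.24, 0.9, 1.24, -0.87, 1.64, 0.73]
press 45 -1 0 [-0.56, 0.66, 1.58, 0.77, 1.3, -0.68]
press 45 -1 1 [-0.56, 0.66, 1.58, 0.77, 1.3, 2.46]
press 45 1 0 [0.18, 0.79, 1.3, -0.7, 1.48, -2.49]
press 45 1 1 [0.18, 0.79, 1.3, -0.7, 1.48, 0.65]
press 55 -1 0 [-0.49, 0.6, 1.57, 0.64, 1.21, -0.55]
press 55 -1 1 [-0.49, 0.6, 1.57, 0.64, 1.21, 2.59]
press 55 1 0 [0.12, 0.72, 1.34, -0.58, 1.37, -2.57]
press 55 1 1 [0.12, 0.72, 1.34, -0.58, 1.37, 0.57]
```

```bash
python3 - <<'E'
from h import *
blk=np.array([.485,-.333,.02]); os=blk-.022*Zs
Rt,pt=tool_in_spring(np.radians(25),1,[.008,0,.022])
p,q=world(Rlie,os,Rt,pt); a=Rlie@Rt[:,2]
r.reach(p-.16*a,q); im,d,K,C=grab("wrist"); np.savez("w1.npz",im=im,d=d,K=K,C=C)
print(r.read_state()["time_s"],proj(K,C,blk),proj(K,C,os+.08*Zs)); save("pics/d.png",im)
E
```

```text
1.3417 [257.96990483 182.10919685] [257.895861   235.51550977]
```

View pics/d.png

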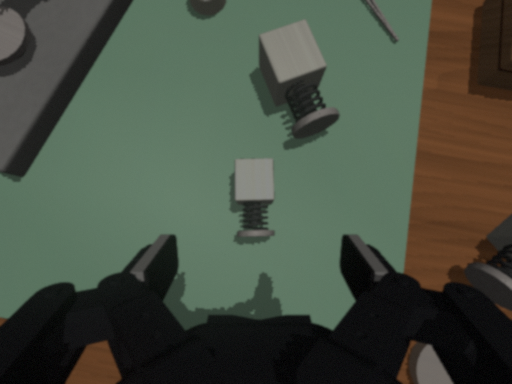

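The wrist view shows the spring at (254,180) in line with the fingers, its cap at (255,233) and the larger look-alike at (292,55). I'll refine on the block's top face and then grasp.

```bash
python3 - <<'E'
from h import *
import sys
z=np.load("w1.npz"); im,d,K,C=[z[k] for k in("im","d","K","C")]
hsv=cv2.cvtColor(im,cv2.COLOR_RGB2HSV)
m=((hsv[...,1]<45)&(hsv[...,2]>145)).astype(np.uint8)
n,l,st,ce=cv2.connectedComponentsWithStats(m,connectivity=4); k=l[182,256]
c=cv2.findContours((l==k).astype(np.uint8),0,cv2.CHAIN_APPROX_NONE)[0][0][:,0]
qq=np.array([onplane(K,C,a,b,.04)[:2]*1000 for a,b in c],np.float32); (cx,cy),wh,ang=cv2.minAreaRect(qq)
print("stat",st[k],cx,cy,wh,ang, "ztop",np.nanmedian(cloud(d,K,C)[l==k][:,2]))
ang=ang if ang<45 else ang-90
if not(36<min(wh)<46 and 40<max(wh)<50 and abs(ang-10.9)<8): sys.exit("check")
ph=np.radians(ang); Zs=np.array([-np.cos(ph),-np.sin(ph),0]); Rlie=np.c_[Xs,np.cross(Zs,Xs),Zs]
blk=np.array([cx/1e3,cy/1e3,.02]); os=blk-.022*Zs
Rt,pt=tool_in_spring(np.radians(25),1,[.008,0,.022])
p,q=world(Rlie,os,Rt,pt); a=Rlie@Rt[:,2]
command_gripper(.07,40); r.reach(p-.08*a,q)
print("stopped",r.move_straight(p,speed=.08,max_force=6))
command_gripper(.03,40); s=r.read_state(); print(s["grip_width"],s["grip_force"],s["contact_force"],s["time_s"],p,s["eef_pos"])
r.move_straight(p+[0,0,.10],speed=.12); print(r.read_state()["grip_width"])
np.savez("grasp.npz",ang=ang,os=os)
im,d,K,C=grab("wrist"); np.savez("w2.npz",im=im,d=d,K=K,C=C); save("pics/e.png",im)
E
```

```text
stat [     0      0    512    384 196608] 493.20843505859375 -328.9125671386719 (401.04437255859375, 587.7315673828125) 11.003852844238281 ztop 0.002499172776417369check
```

```bash
cat > g.py <<'E'
from h import *
import sys
z=np.load("w1.npz"); im,d,K,C=[z[k] for k in("im","d","K","C")]
hsv=cv2.cvtColor(im,cv2.COLOR_RGB2HSV); print(hsv[175:190:5,254].tolist(),hsv[180,238])
m=((hsv[...,1]<45)&(hsv[...,2]>hsv[180,256,2]-18)).astype(np.uint8)
n,l,st,ce=cv2.connectedComponentsWithStats(m,connectivity=4); k=l[180,256]
c=cv2.findContours((l==k).astype(np.uint8),0,cv2.CHAIN_APPROX_NONE)[0][0][:,0]
qq=np.array([onplane(K,C,a,b,.04)[:2]*1000 for a,b in c],np.float32); (cx,cy),wh,ang=cv2.minAreaRect(qq)
print("stat",st[k],cx,cy,wh,ang, "ztop",np.nanmedian(cloud(d,K,C)[l==k][:,2]))
ang=ang if ang<45 else ang-90
if not(36<min(wh)<46 and 40<max(wh)<50 and abs(ang-10.9)<8): sys.exit("check")
ph=np.radians(ang); Zs=np.array([-np.cos(ph),-np.sin(ph),0]); Rlie=np.c_[Xs,np.cross(Zs,Xs),Zs]
blk=np.array([cx/1e3,cy/1e3,.02]); os=blk-.022*Zs
Rt,pt=tool_in_spring(np.radians(25),1,[.008,0,.022])
p,q=world(Rlie,os,Rt,pt); a=Rlie@Rt[:,2]
command_gripper(.07,40); r.reach(p-.08*a,q)
print("stopped",r.move_straight(p,speed=.08,max_force=6))
command_gripper(.03,40); s=r.read_state(); print(s["grip_width"],s["grip_force"],s["contact_force"],s["time_s"],p,s["eef_pos"])
r.move_straight(p+[0,0,.10],speed=.12); print(r.read_state()["grip_width"])
np.savez("grasp.npz",ang=ang,os=os)
im,d,K,C=grab("wrist"); np.savez("w2.npz",im=im,d=d,K=K,C=C); save("pics/e.png",im)
E
python3 g.py
```

```text
[[34, 15, 138], [34, 15, 137], [34, 15, 138]] [ 38  15 139]
stat [ 235  158   40   42 1530] 485.009521484375 -329.3709411621094 (43.07267761230469, 39.384918212890625) 12.712488174438477 ztop 0.04096137354337026
stopped False
0.0395510565026572 41.76282227039337 [-2.24611061 -0.121502    4.89074518] 3.5917 [ 0.48253597 -0.32992895  0.03343785] [ 0.48264799 -0.33025634  0.03405636]
0.03932581952488992
```

View pics/e.png

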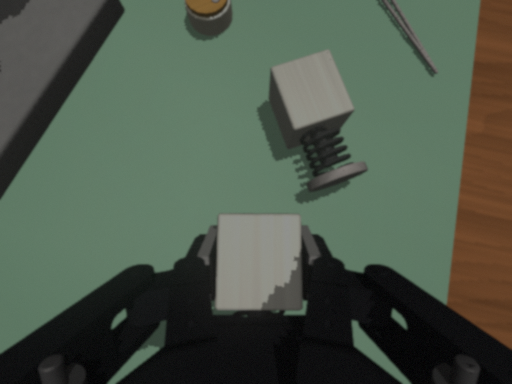

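The block is held squarely at 39.4 mm, its face at (217..302, 213..310). Next I'll turn it upright to the right of the tester, hover over the plate and look.

```bash
python3 - <<'E'
from h import *
g=np.load("grasp.npz"); z=np.load("w2.npz"); K,C=z["K"],z["C"]
Rt,pt=tool_in_spring(np.radians(25),1,[.008,0,.022])
s=r.read_state(); Rw=Ro.from_quat(s["eef_rot"]).as_matrix()@Rt.T; o=np.array(s["eef_pos"])-Rw@pt
print("axes",Rw.round(2).tolist()," underside edge px",proj(K,C,o+Rw@[.02,0,0]).round(1),proj(K,C,o+Rw@[.02,.02,0]).round(1),proj(K,C,o+Rw@[.02,-.02,.044]).round(1))
r.move_straight(np.array(s["eef_pos"])+[0,0,.1],speed=.2)
p,q=world(Rup(-1),T(0,-.17,.12),Rt,pt); r.reach(p,q)
p,q=world(Rup(-1),T(0,0,.09),Rt,pt); r.move_straight(p,q,speed=.15)
for n in("wrist","side"):
    im,d,K,C=grab(n); np.savez("p_"+n,im=im,d=d,K=K,C=C)
    if n=="wrist": save("pics/f.png",im); print("plate px",proj(K,C,T(0,0,.05)))
    else: save("pics/f2.png",cv2.resize(im[150:310,190:340],None,fx=4,fy=3.7)) 
s=r.read_state(); print(s["time_s"],s["contact_force"])
E
```

```text
axes [[0.0, -0.22, -0.98], [-0.0, 0.98, -0.22], [1.0, 0.0, 0.0]]  underside edge px [259.  211.2] [217.1 211.2] [303.2 308.7]
plate px [259.67805571 141.16156431]
8.4583 [ 0.2084348  -0.49480867 -1.3467355 ]
```

View pics/f.png

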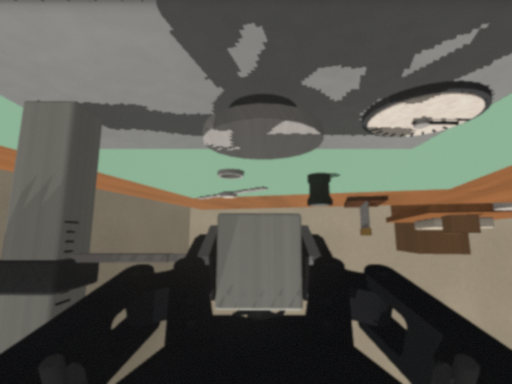

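View pics/f2.png

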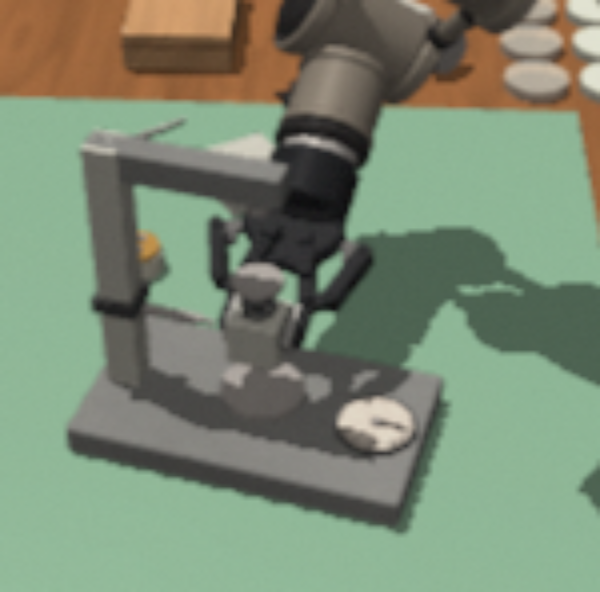

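The grasp prediction matches within 1 mm. In the wrist view (upside down) the plate spans columns 203–323 around (263,125), and the pointer runs from (75,257) to about (190,257). I'll refine the plate centre and pointer height from this view.

```bash
python3 - <<'E'
from h import *
z=np.load("p_wrist.npz"); im,d,K,C=[z[k] for k in("im","d","K","C")]; P=cloud(d,K,C)
L=np.stack([(P-T0)@tx,(P-T0)@ty,P[...,2]],-1)*1000
m=(L[...,2]>44)&(L[...,2]<56)&(np.hypot(L[...,0],L[...,1])<50)
m[200:]=0; n,l,st,_=cv2.connectedComponentsWithStats(m.astype(np.uint8)); k=1+st[1:,4].argmax(); m=l==k
print("plate z",np.percentile(L[m][:,2],[5,50,95]),st[k])
c=cv2.findContours(m.astype(np.uint8),0,cv2.CHAIN_APPROX_NONE)[0][0][:,0]
q=np.array([onplane(K,C,a,b,.05) for a,b in c]); q=np.c_[(q-T0)@tx,(q-T0)@ty]*1000
print("ellipse fit local mm",cv2.fitEllipse(q.astype(np.float32)),"min circ",cv2.minEnclosingCircle(q.astype(np.float32)), q.min(0),q.max(0))
# pointer: local x 38..95, |y|<12, z 100..130
for u in range(60,200,10):
    col=L[235:275,u]; ok=(abs(col[:,1])<15)&(col[:,2]>95)&(col[:,2]<140)&(col[:,0]<98)
    if ok.any(): print(u,np.nonzero(ok)[0][[0,-1]]+235,col[ok].mean(0).round(1),col[ok][:,2].min().round(1),col[ok][:,2].max().round(1))
z=np.load("p_side.npz"); P=cloud(z["d"],z["K"],z["C"]); L=np.stack([(P-T0)@tx,(P-T0)@ty,P[...,2]],-1)*1000
for lo,hi in((32,42),(42,55),(55,70),(70,90)):
    m=(L[...,0]>lo)&(L[...,0]<hi)&(abs(L[...,1])<7)&(L[...,2]>100)&(L[...,2]<135); print(lo,m.sum(),L[m][:,2].round(1),L[m][:,0].round(0))
E
```

```text
plate z [45.15947249 50.93691371 51.37904452] [ 203  104  120   56 5435]
ellipse fit local mm ((-1.4374957084655762, -3.5686802864074707), (67.90237426757812, 81.54290008544922), 0.8706786036491394) min circ ((-0.3473356068134308, -3.918623208999634), 41.32709503173828) [-35.3584729  -45.00750597] [32.43714336 37.31407649]
60 [260 274] [ 95.9 -14.3 118. ] 114.9 121.3
70 [259 274] [ 95.6  -7.6 118.6] 115.0 122.3
80 [254 274] [ 94.8  -1.2 118.1] 112.8 123.4
90 [253 274] [ 92.8   4.4 118.4] 112.6 124.6
100 [253 261] [ 83.4  -3.2 114.3] 112.7 116.2
110 [253 261] [ 78.3  -3.  114.3] 112.7 116.2
120 [253 261] [ 72.9  -3.3 114.2] 112.7 116.1
130 [253 262] [ 67.7  -3.2 114.5] 112.7 116.8
140 [253 262] [ 62.7  -2.8 114.5] 112.8 116.6
150 [253 262] [ 57.4  -2.8 114.5] 112.7 116.7
160 [253 262] [ 52.1  -3.  114.5] 112.7 116.8
170 [254 261] [ 47.4  -1.3 114.7] 112.8 116.4
180 [254 258] [ 42.2  -1.3 113.9] 112.9 114.9
190 [246 247] [ 33.8 -14.8 108.4] 108.2 108.6
32 3 [115.5 118.5 110.3] [40. 36. 38.]
42 11 [116.1 115.9 117.6 114.9 117.4 116.9 116.4 115.7 116.5 114.5 113. ] [55. 52. 48. 54. 50. 47. 44. 55. 49. 47. 44.]
55 12 [114.1 117.4 120.9 118.4 117.1 116.3 115.5 117.6 116.9 114.8 109.2 113.1] [69. 62. 65. 63. 57. 68. 65. 62. 59. 57. 64. 59.]
70 19 [118.6 118.6 118.2 116.5 115.7 115.5 118.  115.2 116.8 117.4 115.5 115.2
 117.3 117.5 115.9 118.6 113.6 115.1 115.4] [87. 84. 81. 89. 86. 83. 79. 78. 74. 71. 88. 85. 81. 78. 76. 72. 71. 74.
 71.]
```

```bash
sed -i 's/^T0=.*//; s/T0=np.array(\[.587,-.0235,0\])/T0=np.array([.587,-.0235,0])-.0012*tx+.0013*ty/' h.py
python3 - <<'E'
from h import *
Rt,pt=tool_in_spring(np.radians(25),1,[.008,0,.022])
p,q=world(Rup(-1),T(0,0,.052),Rt,pt); r.move_straight(p,q,speed=.06); r.hold(.3)
s=r.read_state(); print(s["contact_force"])
st=r.move_straight(p-[0,0,.006],speed=.01,max_force=2.0); s=r.read_state(); print(st,s["contact_force"],np.array(s["eef_pos"])-p)
command_gripper(.058,20); r.hold(.2)
a=Rup(-1)@Rt[:,2]; r.move_straight(np.array(r.read_state()["eef_pos"])-.13*a,speed=.1); r.hold(.3)
s=r.read_state(); print(s["time_s"],s["contact_force"])
im,d,K,C=grab("wrist"); np.savez("w3",im=im,d=d,K=K,C=C); save("pics/g.png",im)
E
```

```text
[-1.11566431  0.24411294 -1.88920314]
True [ 0.86228208 -0.07763397  2.44877091] [ 3.75443632e-05 -1.58596849e-06 -4.04378077e-03]
12.2583 [ 0.70033534 -0.51268515  1.2653747 ]
```

View pics/g.png

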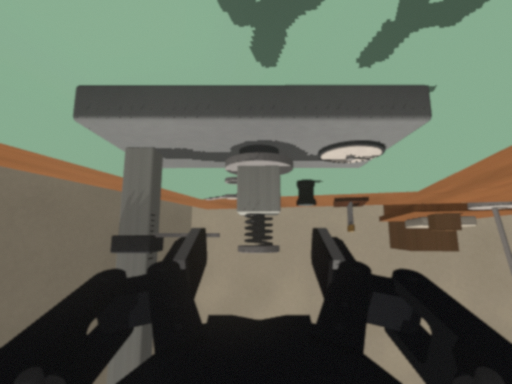

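The spring stands free on the plate and is centred: block columns 237–281 on plate 225–293. The pointer tip is at (219,235) and the cap at (258,248). Now I'll measure the mark relative to the free cap top (expected 129.7 mm) in this same view.

```bash
python3 - <<'E'
from h import *
z=np.load("w3.npz"); im,d,K,C=[z[k] for k in("im","d","K","C")]; P=cloud(d,K,C)
L=np.stack([(P-T0)@tx,(P-T0)@ty,P[...,2]],-1)*1000
print("cam local",[((C[:3,3]-T0)@tx).round(4),((C[:3,3]-T0)@ty).round(4),C[2,3].round(4)])
for nm,u0,u1,v0,v1 in(("ptr",180,216,228,242),("tip",216,222,228,242),("cap",252,266,238,256),("block",245,275,170,210),("plate rim",245,275,146,160)):
    print(nm)
    for v in range(v0,v1,1 if v1-v0<25 else 8): print(v,im[v,(u0+u1)//2].tolist(),np.nanmedian(L[v,u0:u1],0).round(1))
g=im.astype(int).sum(2)
print("block cols",np.nonzero(abs(np.diff(g[195,225:295]))>60)[0]+225, "cap cols",np.nonzero(abs(np.diff(g[248,225:295]))>40)[0]+225,"ptr cols at row 235",np.nonzero(abs(np.diff(g[235,160:235]))>40)[0]+160)
E
```

```text
cam local [np.float64(0.0001), np.float64(-0.2664), np.float64(0.1148)]
ptr
228 [87, 83, 75] [ 598.7 3165.3   33.2]
229 [68, 66, 61] [ 581.9 3128.1   46.3]
230 [62, 59, 56] [ 568.9 3095.    59. ]
231 [60, 57, 54] [ 557.9 3084.7   71.1]
232 [54, 52, 49] [ 555.  3066.8   83.3]
233 [49, 48, 45] [ 38.3 -61.7 113.6]
234 [42, 41, 37] [  35.  -116.   114.5]
235 [40, 37, 34] [  35.3 -117.7  115. ]
236 [35, 32, 28] [  34.8 -116.9  115.6]
237 [33, 32, 27] [  34.5 -122.   116. ]
238 [32, 28, 25] [  34.5 -123.9  116.5]
239 [32, 30, 27] [  34.  -124.5  117. ]
240 [30, 28, 25] [  33.1 -126.2  117.5]
241 [31, 29, 25] [  33.1 -126.7  118. ]
tip
228 [145, 135, 116] [ 502.8 3242.6   32.1]
229 [144, 133, 114] [ 503.8 3241.2   44.7]
230 [145, 134, 114] [ 502.4 3233.3   57.4]
231 [145, 134, 115] [ 500.1 3220.5   70.1]
232 [137, 127, 109] [ 502.4 3240.7   82.4]
233 [119, 111, 96] [ 39.8  -1.2 113.3]
234 [109, 102, 90] [ 39.8  -1.7 114.3]
235 [108, 101, 91] [ 39.7  -0.5 115.2]
236 [113, 106, 94] [ 39.8  -0.9 116.2]
237 [129, 120, 104] [ 501.4 3239.3  144.9]
238 [139, 129, 111] [ 501.6 3252.1  157.5]
239 [1
[... 929 characters left out ...]
7] [ -1.2 -19.4  70.9]
194 [106, 105, 97] [ -1.2 -19.1  78.2]
202 [107, 106, 98] [ -1.2 -19.1  85.6]
plate rim
146 [41, 42, 40] [ -1.3 -18.6  32.4]
147 [41, 41, 41] [ -1.3 -19.2  33.6]
148 [39, 40, 39] [ -1.3 -18.8  34.5]
149 [41, 40, 39] [ -1.3 -18.9  35.5]
150 [42, 43, 41] [ -1.3 -18.8  36.4]
151 [46, 47, 45] [ -1.3 -18.6  37.3]
152 [63, 61, 59] [ -1.2 -19.1  38.4]
153 [76, 73, 70] [ -1.2 -33.3  43.8]
154 [83, 81, 78] [ -1.2 -33.6  44.8]
155 [83, 81, 78] [ -1.2 -33.5  45.7]
156 [86, 83, 80] [ -1.2 -33.3  46.5]
157 [86, 83, 80] [ -1.2 -33.3  47.4]
158 [90, 87, 83] [ -1.2 -33.3  48.3]
159 [100, 97, 94] [ -1.6 -33.3  49.2]
block cols [] cap cols [237 278 279] ptr cols at row 235 [205 206 219]
```

The spring is centred to within about 0.3 mm. In the same view the cap top measures 130.05 (expected 129.66) and the mark 117.0, so the mark is really about 116.6, a travel of about 13.05 mm. I'll press with closed fingers at the same 25° lean, which puts the camera level with the mark, and stop short at 12 mm to check.

```bash
python3 - <<'E'
from h import *
command_gripper(0,20)
Rt,_=tool_in_spring(np.radians(25),1,[0,0,0]); Rw=Rup(-1)@Rt; a=Rw[:,2]; x=Rw[:,0]; dn=x if x[2]<0 else -x
off=-r.tip_extent*a-.011*dn; print(r.tip_extent,dn)
s=r.read_state(); p0=np.array(s["eef_pos"]); p=T(0,.0007,.150)+off
r.move_straight([p0[0],p0[1],p[2]],speed=.12); r.move_straight(p,speed=.12)
r.move_straight(p-[0,0,.012],speed=.06); r.hold(.4)
F0=np.array(r.read_state()["contact_force"])
st=r.move_straight(p-[0,0,.026],speed=.006,max_force=1.2); s=r.read_state()
zc=s["eef_pos"][2]; print("contact",st,"edge z",zc-off[2],s["contact_force"]-F0,s["time_s"])
if st:
    e=np.array(s["eef_pos"]); r.move_straight([p[0],p[1],zc-.0115],speed=.01,max_force=14); r.hold(.2)
    s=r.read_state(); print("travel",zc-s["eef_pos"][2],"F",s["contact_force"]-F0,s["time_s"])
np.savez("press",F0=F0,zc=zc,off=off,p=p)
im,d,K,C=grab("wrist"); np.savez("w4",im=im,d=d,K=K,C=C); save("pics/h.png",im)
E
```

```text
0.025 [-0.10367138 -0.40970531 -0.90630779]
contact True edge z 0.1277493361141729 [ 0.12337008 -1.43959437  2.49550148] 16.8083
travel 0.01081979801218913 F [-0.26570497 -1.1823746   7.99197268] 18.275
```

View pics/h.png

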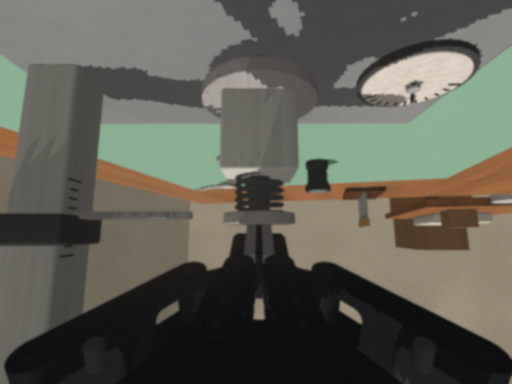

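The spring is upright under the fingertips. The cap's upper edge is near row 223 and the pointer's upper edge near row 219 (image inverted), so the cap is still slightly above the mark. I'll measure the difference.

```bash
cat > m.py <<'E'
from h import *
def edge(im,u0,u1,v0,v1):
    # subpixel row of the strongest dark->bright step, mean over the columns
    g=im[v0:v1,u0:u1].astype(float).mean((1,2)); return g.round(0)
def rowz(K,C,u,v,ylocal):
    dd=ray(K,C,u,v); o=C[:3,3]; t=(ylocal-(o-T0)@ty)/(dd@ty); return (o+dd*t)[2]*1000
def show(f):
    z=np.load(f); im,d,K,C=[z[k] for k in("im","d","K","C")]; P=cloud(d,K,C)
    L=np.stack([(P-T0)@tx,(P-T0)@ty,P[...,2]],-1)*1000
    print("cam z",C[2,3])
    for nm,u0,u1 in(("ptr",176,186),("capL",227,232),("capR",286,292)):
        print(nm); 
        for v in range(206,230): print(v,edge(im,u0,u1,v,v+1)[0],np.nanmedian(L[v,u0:u1],0).round(1),end="; ")
        print()
    return im,K,C
if __name__=="__main__":
    im,K,C=show("w4.npz"); u=(181,229,289)
    for v in(217,219,221,223): print(v,rowz(K,C,181,v,-.002),rowz(K,C,229,v,-.010),rowz(K,C,289,v,-.010))
E
python3 m.py
```

```text
cam z 0.12524331656014356
ptr
206 107.0 [ 933.8 3122.7 -209.4]; 207 107.0 [ 935.6 3131.2 -198.2]; 208 106.0 [ 934.5 3107.9 -183.9]; 209 106.0 [ 932.  3122.  -173.2]; 210 103.0 [ 936.3 3139.  -162.7]; 211 96.0 [ 930.7 3121.3 -149.1]; 212 90.0 [ 42.6  -2.2 113.2]; 213 88.0 [ 43.1  -2.1 113.7]; 214 88.0 [ 43.4  -2.4 114.3]; 215 88.0 [ 42.9  -2.3 114.8]; 216 88.0 [ 42.9  -1.8 115.4]; 217 89.0 [ 43.   -2.6 116. ]; 218 92.0 [ 43.1  -2.3 116.5]; 219 98.0 [ 928.7 3120.7  -53.7]; 220 103.0 [ 933.7 3126.7  -42.1]; 221 104.0 [ 931.3 3141.3  -30.9]; 222 104.0 [ 927.8 3130.6  -18.6]; 223 105.0 [ 928.5 3134.8   -6.9]; 224 105.0 [ 932.1 3147.7    4.5]; 225 104.0 [ 928.6 3139.    16.7]; 226 104.0 [ 925.7 3125.    29. ]; 227 104.0 [ 924.8 3152.4   40.1]; 228 104.0 [ 931.4 3154.3   51.9]; 229 104.0 [ 935.1 3171.6   63.4]; 
capL
206 133.0 [ 362.9 3187.2 -214.8]; 207 134.0 [ 361.  3213.1 -205.1]; 208 133.0 [ 361.  3207.1 -192.2]; 209 133.0 [ 356.8 3193.8 -178.5]; 210 130.0 [ 357.9 3205.  -167.3]; 211 119.0 [ 360.2 3216.1 -155.9]; 212 100.0 [ 15.5 -11.1 113.9]; 213 90.0 [ 15.6 -10.8 114.4]; 214 90.0 [ 15
[... 805 characters left out ...]
2 -11.2 115.6]; 216 72.0 [-15.2 -11.4 116.1]; 217 72.0 [-15.1 -11.9 116.6]; 218 72.0 [-15.1 -11.9 117.1]; 219 72.0 [-15.2 -11.1 117.6]; 220 72.0 [-15.1 -11.4 118.1]; 221 72.0 [-15.1 -11.5 118.7]; 222 79.0 [-15.2 -11.1 119.2]; 223 92.0 [-15.5  -8.  119.5]; 224 110.0 [-17.2   7.6 119.5]; 225 126.0 [-348.  3016.1   23.3]; 226 132.0 [-348.1 3003.8   35.1]; 227 132.0 [-347.3 3025.6   45.9]; 228 132.0 [-347.5 3016.    57.6]; 229 132.0 [-348.  3032.5   68.6]; 
217 115.91613293194769 116.46145131028116 116.52396050697197
219 117.01019892051436 117.4976203067045 117.56038669786918
221 118.10176373694526 118.53141989037334 118.59444213675974
223 119.19083594843757 119.56285817922777 119.62613494874348
```

Relative to the pointer in the same image, the cap is still about 2.4 mm high. I'll go down 2.0 mm and look again.

```bash
python3 - <<'E'
from m import *
z=np.load("press.npz"); e=np.array(r.read_state()["eef_pos"]); 
r.move_straight([z["p"][0],z["p"][1],float(z["zc"])-.0115-.0020],speed=.01,max_force=8); r.hold(.15)
s=r.read_state(); print("moved",e[2]-s["eef_pos"][2],"F",s["contact_force"]-z["F0"],s["time_s"])
im,d,K,C=grab("wrist"); np.savez("w5",im=im,d=d,K=K,C=C); save("pics/i.png",cv2.resize(im[170:270,160:320],(800,500),interpolation=cv2.INTER_CUBIC)); show("w5.npz")
E
```

```text
moved 0.0018379977725234142 F [-0.33786885 -1.34016512  8.99854725] 18.825
cam z 0.12340001430116869
ptr
206 108.0 [ 930.5 3111.4 -209. ]; 207 107.0 [ 934.7 3128.2 -198.6]; 208 107.0 [ 932.4 3122.  -186. ]; 209 107.0 [ 934.3 3130.2 -174.7]; 210 106.0 [ 930.5 3131.3 -162.8]; 211 106.0 [ 933.9 3129.1 -150.5]; 212 106.0 [ 932.9 3136.8 -139.2]; 213 104.0 [ 934.7 3132.8 -126.8]; 214 99.0 [ 932.8 3134.2 -114.9]; 215 92.0 [ 43.   -2.8 113.1]; 216 88.0 [ 42.8  -2.6 113.6]; 217 89.0 [ 43.   -2.2 114.1]; 218 88.0 [ 43.1  -1.6 114.6]; 219 89.0 [ 43.   -2.3 115.2]; 220 90.0 [ 42.7  -2.3 115.8]; 221 96.0 [ 43.1  -2.3 116.3]; 222 105.0 [ 43.9   0.7 116.7]; 223 106.0 [ 933.7 3156.9   -8.5]; 224 104.0 [ 926.3 3127.9    4.5]; 225 104.0 [ 930.8 3147.1   15.7]; 226 104.0 [ 927.3 3136.4   27.9]; 227 104.0 [ 930.  3148.7   39.4]; 228 104.0 [ 926.  3135.4   51.6]; 229 104.0 [ 926.8 3139.9   63.3]; 
capL
206 134.0 [ 361.6 3201.9 -217.2]; 207 134.0 [ 357.1 3202.7 -204.9]; 208 134.0 [ 359.1 3201.9 -192.5]; 209 134.0 [ 360.1 3201.3 -180.1]; 210 132.0 [ 357.3 3200.  -167.6]; 211 121.0 [ 358.8 3184.8 -154.2]; 2
[... 633 characters left out ...]
2]; 208 136.0 [-354.4 3031.  -175.1]; 209 136.0 [-352.3 3025.4 -163. ]; 210 132.0 [-350.9 3016.3 -150.4]; 211 118.0 [-352.4 3022.6 -139.4]; 212 94.0 [-15.2 -11.7 112.2]; 213 76.0 [-15.2 -11.6 112.8]; 214 72.0 [-15.4 -11.7 113.3]; 215 72.0 [-15.1 -12.2 113.8]; 216 71.0 [-15.2 -11.5 114.3]; 217 71.0 [-15.2 -10.9 114.8]; 218 72.0 [-15.1 -11.4 115.3]; 219 72.0 [-14.9 -12.7 115.9]; 220 72.0 [-15.1 -11.9 116.4]; 221 73.0 [-15.1 -12.  116.9]; 222 78.0 [-15.1 -11.4 117.4]; 223 90.0 [-15.4  -8.8 117.8]; 224 109.0 [-17.    5.9 117.8]; 225 125.0 [-347.7 3017.4   22.3]; 226 132.0 [-350.3 3027.2   33.4]; 227 133.0 [-349.1 3028.7   44.9]; 228 133.0 [-347.5 3016.4   56.5]; 229 132.0 [-349.  3027.5   67.7];
```

View pics/i.png

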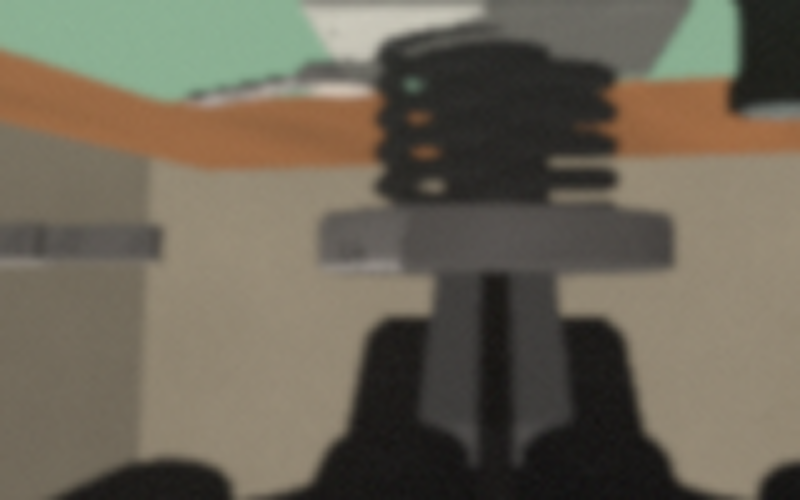

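The pointer's upper edge is at about z 116.7 and the cap top at 117.75, both in this view (crop rows 265 and 270), so about 1 mm remains. I'll go 0.9 mm further, hold 2 s, ease off and retreat.

```bash
python3 - <<'E'
from m import *
z=np.load("press.npz"); p=z["p"]; zz=float(z["zc"])-.0135-.0009
r.move_straight([p[0],p[1],zz],speed=.01,max_force=8); r.hold(.1)
im,d,K,C=grab("wrist"); np.savez("w6",im=im,d=d,K=K,C=C)
P=cloud(d,K,C)
for nm,u0,u1,lo,hi in(("ptr",165,188,-3,6),("capL",222,240,-10,8),("capR",277,296,-10,8)):
    b=P[200:240,u0:u1]; y=(b-T0)@ty*1000; m=(y>lo)&(y<hi)&(b[...,2]>.11)&(b[...,2]<.125); print(nm,"top z",np.percentile(b[m][:,2]*1000,[90,99]).round(2))
r.hold(1.9); s=r.read_state(); print("F",s["contact_force"]-z["F0"],s["time_s"])
r.move_straight([p[0],p[1],float(z["zc"])+.012],speed=.015); 
r.move_straight(p-.11*ty+[0,0,.03],speed=.12)
r.hold(.3); s=r.read_state(); print(s["time_s"])
for n in("wrist","side"):
    im,d,K,C=grab(n); np.savez("e_"+n,im=im,d=d,K=K,C=C)
    if n=="wrist": A=im
save("pics/j.png",np.hstack([cv2.resize(A,(400,300)),cv2.resize(im[170:290,190:350],(400,300))]))
E
```

```text
ptr top z [116.61 116.64]
capL top z [124.14 124.65]
capR top z [124.19 124.69]
F [-0.72357844 -1.26380454  8.64324666] 21.175
24.5083
```

View pics/j.png

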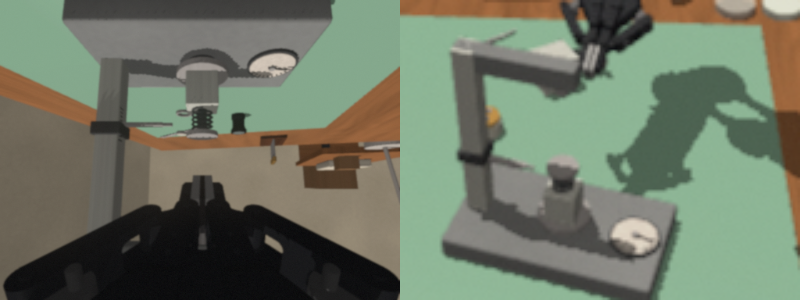

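The spring is standing on the plate with the arm clear. Before handing in, I'll check the cap height recorded during the hold, since fingers contaminated that statistic.

```bash
python3 - <<'E'
from m import *
for f in("w5.npz","w6.npz"):
    z=np.load(f); d,K,C=z["d"],z["K"],z["C"]; P=cloud(d,K,C); L=np.stack([(P-T0)@tx,(P-T0)@ty,P[...,2]],-1)*1000
    print(f,"cam z",C[2,3])
    for nm,u0,u1 in(("ptr",170,186),("capL",224,234),("capR",284,294)):
        print(nm,[(v,*np.nanmedian(L[v,u0:u1],0).round(1)[1:]) for v in range(218,229) if np.nanmedian(L[v,u0:u1,1])<500])
z=np.load("e_wrist.npz"); P=cloud(z["d"],z["K"],z["C"]); L=np.stack([(P-T0)@tx,(P-T0)@ty,P[...,2]],-1)*1000
m=(np.hypot(L[...,0],L[...,1])<22)&(L[...,2]>120)&(L[...,2]<140); print("free cap top",np.percentile(L[m],[2,50,98],axis=0).round(1))
m=(L[...,0]>39)&(L[...,0]<70)&(abs(L[...,1])<6)&(L[...,2]>105)&(L[...,2]<125); print("pointer",np.percentile(L[m],[2,98],axis=0).round(1))
E
```

```text
w5.npz cam z 0.12340001430116869
ptr [(218, np.float64(-2.3), np.float64(114.7)), (219, np.float64(-2.3), np.float64(115.2)), (220, np.float64(-2.3), np.float64(115.8)), (221, np.float64(-2.4), np.float64(116.3)), (222, np.float64(1.0), np.float64(116.7))]
capL [(218, np.float64(-11.1), np.float64(115.2)), (219, np.float64(-10.2), np.float64(115.7)), (220, np.float64(-10.9), np.float64(116.3)), (221, np.float64(-10.7), np.float64(116.8)), (222, np.float64(-11.1), np.float64(117.3)), (223, np.float64(-8.9), np.float64(117.7)), (224, np.float64(5.3), np.float64(117.7))]
capR [(218, np.float64(-11.4), np.float64(115.3)), (219, np.float64(-12.7), np.float64(115.9)), (220, np.float64(-11.9), np.float64(116.4)), (221, np.float64(-12.0), np.float64(116.9)), (222, np.float64(-11.4), np.float64(117.4)), (223, np.float64(-8.8), np.float64(117.8)), (224, np.float64(6.6), np.float64(117.7))]
w6.npz cam z 0.12258231697636918
ptr [(218, np.float64(-2.4), np.float64(113.9)), (219, np.float64(-2.6), np.float64(114.5)), (220, np.float64(-2.3), np.float64(115.0)), (221, np.float64(-2.5), np.float64(11
[... 157 characters left out ...]
oat64(-11.8), np.float64(115.0)), (220, np.float64(-11.2), np.float64(115.5)), (221, np.float64(-11.0), np.float64(116.0)), (222, np.float64(-9.9), np.float64(116.4)), (223, np.float64(-9.3), np.float64(116.9)), (224, np.float64(5.5), np.float64(116.9))]
capR [(218, np.float64(-11.9), np.float64(114.5)), (219, np.float64(-12.3), np.float64(115.1)), (220, np.float64(-11.5), np.float64(115.5)), (221, np.float64(-12.1), np.float64(116.1)), (222, np.float64(-11.4), np.float64(116.6)), (223, np.float64(-9.1), np.float64(117.0)), (224, np.float64(6.2), np.float64(117.0))]
free cap top [[-17.8 -19.4 120.4]
 [  0.3 -10.7 130.5]
 [ 18.4  14.9 131. ]]
pointer [[ 39.7  -5.9 112.9]
 [ 69.3   3.9 117. ]]
```

During the hold the cap top read 116.95 and the pointer's upper edge about 116.8 in the same view, so they were level. The pointer has not moved and the spring has returned to its free height of about 130 mm.

```bash
python3 -c "
from h import *
print(r.finish_job())"
```

```text
the job is handed in; nothing more can be done
None
```

The spring was stood centred on the plate, pressed level with the mark (within about 0.2 mm by camera), held there about 2 s and let back up to stand free; the job is handed in at about 25 s, pointer unmoved.

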